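# Check the orange terminal with the voltage tester

### The job

Check the orange terminal on the wiring panel: lift the clear cover off the terminal row by its black grip and lay it flat, without dropping it, in the empty compartment of the wooden tray, then draw the yellow voltage tester out of the rack. Finish while holding the tester upright with its sprung metal tip standing on the brass stud on top of the orange terminal, pressed lightly so that the tip is pushed about half-way in, and keep holding it there still: do not put it down or let go. Leave the other tools and bits where they are.

Things in the scene. Friction and masses are not known exactly. Their poses are not given: they have to be found in the camera images.
- cover_grip (a point): Centre of the black grip bar of the loose clear terminal cover: bar 12 mm thick (x), 60 long (y), 22 high, on a plate 52 (x) by 116 (y), 3 thick, with yellow flanges 4 thick turned down 15 mm at both ends of its length. This point is 11 mm above the plate's top, 29 mm above the flanges' lower edges. z up. 0.11 kg. Rests on the row's end brackets, not clipped: lifts straight up.
- empty_compartment (a point): Centre of the floor of the tray's empty compartment, 6 mm above the bench: 66 mm (x) by 132 mm (y), walls 5 thick rising 16 mm above this floor. z up. The cover fits only with its length along this y (either way round) and lies on its two flanges, its grip centre then 29 mm above this point.
- tray: Low wooden tray, fixed to the bench, 198 mm (x) by 142 (y), 22 high; origin at the centre of its underside. Three compartments in a row along x: pliers (-x), the empty one (middle), a small screwdriver (+x); tools stand no higher than 15 mm above the tray's floor.
- tester_grip (a point): Centre of the voltage tester's yellow handle, z up along it. Handle 16 mm (x) by 24 (y), reaching 36 mm up and down from here, yellow cap to 40 mm above. Below: red round finger guard 31 mm across, underside 40 mm below this point, resting on the rack; black nose 18 mm across; metal tip, its end 102 mm below this point when free. 0.09 kg. Lift at least 65 mm straight up to clear the rack.
- rack: Wooden rack, fixed, 66 mm (x) by 200 (y), 115 high; origin at the centre of its underside. Three 20 mm holes through its top, 60 mm apart along y: one holds the tester, the others a red and a black screwdriver, in any order, standing 75 mm above the top.
- tip_end (a point): End of the tester's metal tip, 4.4 mm across, rounded. The tip slides up into the nose against a light spring.
- tip (a joint): How far the tester's sprung tip is pushed in, m: 0 free, 0.012 fully in. Spring 400 N/m with 0.8 N preload: 0.8 N starts it, 3.2 N holds it half-way, 5.6 N is fully in; beyond that it is rigid.
- orange_stud (a point): Centre of the level top face of the brass stud on the orange terminal: disc 11 mm across, 2 mm proud of the terminal's top, 66 mm above the bench. Five terminals stand side by side, 16 mm apart along this y axis, in any order: orange, grey, grey, blue, green, each with such a stud.
- board: Wiring panel lying fixed on the bench: plywood 260 mm (x) by 220 (y), 12 thick; origin at the centre of its underside. The terminal row runs along y at x = -50 mm, between grey end brackets 70 mm high above the bench that carry the cover. A wire duct 49 mm high stands at x = 13 mm; white breakers, up to 87 mm high, from x = 38 mm on.
- pliers: Small pliers with red and yellow handles lying in a tray compartment; origin at the underside. To be left alone.
- small_driver: Small red screwdriver lying in the narrow tray compartment; origin at the underside. To be left alone.
- driver_red: Screwdriver with red handle (27 mm across, 75 mm high above the rack) in a rack hole; origin on the axis at the rack's top face. To be left alone.
- driver_black: The like with a black handle. To be left alone.
- holder_a: White lamp holder, 45 mm across, 68 mm high, standing on the bench; origin at its foot. To be left alone.
- holder_b: Another white lamp holder like it. To be left alone.
- plug: White plug lying on the bench, 50 mm square, 24 mm high; origin at its underside. To be left alone.
- tape: Blue plastic ring lying on the bench, 68 mm across, 19 mm high; origin at its underside. To be left alone.
Not all that is in view belongs to the job. What is meant by the part that bears tester_grip is not blue or purple, and is the smaller of those in its own colour.

How it is judged:
On the way, in this order (a step that is already met when the one before it is completed fails the run):
1. the cover lies flat in the empty tray compartment, let go (x of cover_grip in the frame of empty_compartment between -0.012 and 0.012 m and y of cover_grip in the frame of empty_compartment between -0.012 and 0.012 m and z of cover_grip in the frame of empty_compartment between 0.024 and 0.033 m and angle between cover_grip's own z axis and vertical below 0.06 rad and angle between the y axis of cover_grip and the y axis of empty_compartment, either way round below 0.25 rad and contact force between cover and the fingers below 0.05 N and linear speed of cover below 0.02 m/s), for 0.2 s.
2. the tester, held upright, stands with its tip on the orange terminal's stud, the tip partly pushed in (horizontal distance between tip_end and orange_stud below 0.0055 m and angle between tester_grip's own z axis and vertical below 0.14 rad and value of joint tip between 0.002 and 0.0105 m and contact force between tester and term_orange between 0.7 and 8 N and contact force between the fingers and tester above 1 N and linear speed of tester below 0.02 m/s), for 0.5 s.
At the end, for the whole second after the job is handed in: Cover let go, flat (0.06 rad) on the empty compartment's floor, within 12 mm of its middle, lengthwise (0.25 rad); tester still in the fingers, upright within 0.14 rad, tip within 5.5 mm of the orange stud's centre, pushed in 2 to 10.5 mm, pressing with 0.7 to 8 N (all of step 1 and all of step 2); the arm keeps its last pose, push and grip.
It fails at once if the tester is pressed hard (over 15 N) on the panel's terminals or the board (contact force between tester and board above 15 N or contact force between tester and term_orange above 15 N or contact force between tester and term_grey1 above 15 N or contact force between tester and term_grey2 above 15 N or contact force between tester and term_blue above 15 N or contact force between tester and term_green above 15 N).
It fails at once if the cover is dropped (it falls freely faster than 0.6 m/s) (linear speed of cover above 0.6 m/s and contact force between the fingers and cover below 0.05 N).
It fails at once if a bystander is moved by more than 30 mm (distance of any of pliers, small_driver, driver_red, driver_black, holder_a, holder_b, plug, tape from where it was at the start of the episode above 0.03 m).
It also fails if it takes over 61 s, if anything falls off the work surface, if the arm or the gripper's body presses on something with over 40 N, if the wrist force passes 120 N, or if a joint passes its speed limit or range.

### The arm

A 7-joint arm with a two-finger parallel gripper is mounted at the origin on the work surface. World frame = base frame: x ahead of the robot, y to its left, z up, the work surface at z = 0. Lengths are in m, angles in rad, forces in N, time in s.
With the tool pointing down it reaches from about 0.4 to 0.85 m from the base axis. Payload 6.9 kg.
Tool frame: the origin (TCP) lies on the front face of the gripper's body, between the roots of the fingers; the fingertips stand manip.nose_length ahead of it and the grasp point (between the pads) lies 54 mm ahead of it (manip.nose_length is the distance from the TCP to the fingertips, in m); z points along the fingers, y is the line along which they close (so a half turn about z gives the same grasp; the last joint's range is limited). The gripper opens to 85 mm and grips with 20 to 120 N. Pads are 22 mm wide; open, the fingers measure 114 mm over their backs; the gripper's body (76 mm by 85 mm) begins 54 mm behind the grasp point. The pads swing forward as they close: fully open they stand 13 mm farther back than shut.
Start: joints at [-1.157, 0.507, -0.238, 1.5, 0.126, 1.149, -0.155], TCP at [0.189, 0.596, 0.304] pointing down, gripper open.
Joint ranges: [-3.08, 3.08], [-0.24, 2.05], [-1.43, 1.35], [0, 2.5], [-1.52, 4.66], [0.17, 1.96], [-2.89, 2.89]. Speed limits (rad/s): [2.39, 2.39, 3.14, 3.14, 3.14, 3.14, 3.14].

### API

Orientations are given as [roll, pitch, yaw] about the fixed x, y, z axes, in that order (R = Rz(yaw) Ry(pitch) Rx(roll)).
In Python, from cell import manip gives the robot as it stands. The module is installed in compiled form; this text tells all that it offers.
- The arm moves only by the tool play_rows, never from a script. Its argument "commands" is a list that holds one entry, the list of rows, each a list of 7 numbers: the turn, a rotation vector about the world's x, y, z in rad, then the shift along the world's x, y, z in mm, then the finger opening in mm, from 0 to 85.4. In form: [[[rx, ry, rz, tx, ty, tz, fingers], ...]]. A call has 1 to 5 rows; each row shifts and turns the commanded pose from where the row before left it; what a row does not reach is not made up. A row lasts 1/10 s, in which the tool goes at most 50 mm and 8.59 degrees, less where a joint would pass 70% of its speed; a pose out of reach is approached as far as the arm can. A call with a gripper value outside its range is refused whole. The fingers move at their own pace and stop on an object; the grip force is fixed at half the most. Time passes only in rows, so rows that do not move let the fingers close. It gives the time, the measured TCP pose, the force, the opening and the grip force at its end, in the units of the state.
- manip.state(): the state, without advancing time (a new reading comes with each control period).
- manip.get_image(name): name is "side" or "top" or "wrist"; returns a dict with "pixels" (480x640x3 uint8, blue, green, red), "fov_y" (degrees; the focal length in pixels is half the picture's height over the tangent of half this angle, whatever the lens; pixels are square), "cx", "cy" (the principal point, pixels), "dist_coeffs" ([k1, k2, p1, p2, k3] as OpenCV has them; the pictures are not rectified), "R" (3x3) and "t" (3): a world point X has camera coordinates R X + t; the wrist camera has in their place "tool_from_camera" (4x4, takes a point from camera to tool coordinates, whose origin is the TCP and whose axes are the flange's). Camera axes: x right, y down, z forward; pixel columns grow to the right and rows downward; lengths in m; the calibration is good to about 2 mm. A picture is of the moment at which its call begins: read the wrist's pose just before it. There is no depth.
- manip.job_done(): hands the job in; it is judged then, once.
Trained networks look in the newest picture that a camera, given by its name, has taken for a name from the list of things; names that differ only in an ending like _2 or _b are one class to them, and where a whole thing is asked for, a point or a joint stands for the part that bears it (a point fixed in the world has none). Each returns a list of dicts, best first, with "conf" (0 to 1); they miss things now and then, are a little off and sometimes report something else, mostly with a low value. They report only what shows in the picture. A call takes as long as a camera call. They do not tell look-alikes from the thing itself.
- manip.regions_of(camera, query): "mask" (480x640 bool, what is visible of it) and "position" ([column, row] in pixels, amid what is visible of it).
The state is a dict: "t": time; "q": joint angles; "qvel": joint speeds; "joint_efforts": joint torques, N m; "tcp_pos": TCP position; "ee_rot": TCP orientation; "force": force on the tool from outside, world axes, zero at the start; "ft_torque": the same for the moment, N m; "gripper_width": opening from 0.0 (shut) to 1.0 (fully open); "grip_force": force on a finger pad.
Only numpy, scipy, OpenCV 4.12 (cv2) and the standard library are available. Lean on these libraries where they do the work, as an engineer would, in place of code of your own. Each camera call takes 0.05 s, during which the arm holds its last target. There are 200 camera calls.

## Working session

There is one attempt and no reset: what is moved stays moved. The work goes in short steps, Python scripts to look and compute and a tool call to move; the robot and the scene stay as the last step left them, time stands still between calls to the robot, and variables do not carry over. Pictures are saved under pics/ and viewed, at most 10 in all, crops included, and the job is handed in when it is done.

Besides the shell and the picture viewer there is one more tool, called after "Emit:" as a command line: name --argument value ..., lists and objects as JSON in quotes. play_rows: Moves the arm, as the interface text tells. Its arguments: {"type":"object","properties":{"commands":{"type":"array","items":{"type":"array","items":{"type":"array","items":{"type":"number"}}}}},"required":["commands"]}

```bash
mkdir -p pics; cat > h.py <<'E'
import numpy as np,cv2
from cell import manip
def K(im):
    f=240/np.tan(np.radians(im["fov_y"])/2); return np.array([[f,0,im["cx"]],[0,f,im["cy"]],[0,0,1.]])
def cam(im,st=None):
    if "R" in im: return np.array(im["R"]),np.array(im["t"])
    from scipy.spatial.transform import Rotation as Ro
    T=np.eye(4);T[:3,:3]=Ro.from_euler('xyz',st["ee_rot"]).as_matrix();T[:3,3]=st["tcp_pos"]
    W=np.linalg.inv(T@np.array(im["tool_from_camera"]));return W[:3,:3],W[:3,3]
def onz(im,px,z,st=None):
    R,t=cam(im,st);u=cv2.undistortPoints(np.array(px,float).reshape(-1,1,2),K(im),np.array(im["dist_coeffs"],float)).reshape(-1,2)
    d=np.c_[u,np.ones(len(u))]@R;c=-R.T@t;return c+d*((z-c[2])/d[:,2])[:,None]
def proj(im,X,st=None):
    R,t=cam(im,st);return cv2.projectPoints(np.array(X,float).reshape(-1,1,3),cv2.Rodrigues(R)[0],t,K(im),np.array(im["dist_coeffs"],float))[0].reshape(-1,2)
E
python3 - <<'E'
from h import *
st=manip.state();print(st,manip.nose_length)
for c in("top","side"):
    im=manip.get_image(c);cv2.imwrite(f"pics/{c}0.png",im["pixels"]);R,t=cam(im);print(c,-R.T@t,R[2])
    for q in("cover_grip","tray","tester_grip","rack","board","orange_stud","empty_compartment","tip_end"):
        for r in manip.regions_of(c,q): print(c,q,round(r["conf"],2),np.round(r["position"]),r["mask"].sum())
E
```

```text
{'t': 0.0, 'q': array([-1.15750094,  0.50827131, -0.23747858,  1.50113391,  0.12570881,
        1.14886885, -0.15480538]), 'qvel': array([-0.00087388, -0.00179398,  0.00117754, -0.00017737, -0.00178905,
       -0.00022344, -0.00040406]), 'joint_efforts': array([ 7.49194969e-04, -6.20604229e+01, -2.18654148e+00, -2.49651933e+01,
        1.26744102e-02,  1.23239672e-02, -6.79100083e-06]), 'tcp_pos': array([0.18933284, 0.59524606, 0.3030689 ]), 'ee_rot': array([-3.13989919e+00,  6.63309051e-05,  2.83377259e+00]), 'force': array([ 0.46241989, -1.16104112, -0.35514074]), 'ft_torque': array([-0.00521242, -0.0246364 , -0.00048606]), 'grip_force': 0.0, 'gripper_width': 1.0005296160317412} 0.0726
top [0.35468621 0.06087304 1.23398848] [ 0.20070174 -0.01071482 -0.97959379]
top cover_grip 0.74 [349. 268.] 1224
top cover_grip 0.43 [489. 286.] 5040
top tray 0.89 [488. 290.] 4943
top tray 0.35 [350. 269.] 1301
top tester_grip 0.96 [110. 259.] 644
top tester_grip 0.86 [121. 308.] 265
top tester_grip 0.61 [146. 229.] 472
top tester_grip 0.57 [153. 272.] 295
top rack 0.77 [194. 280.] 2829
top board 0.63 [343. 248.] 9572
top orange_stud 0.72 [197. 276.] 3032
top empty_compartment 0.88 [489. 289.] 5054
top empty_compartment 0.31 [344. 250.] 9207
top tip_end 0.43 [349. 268.] 1271
side [0.31702142 1.03100388 0.90730476] [ 0.20578157 -0.76066173 -0.61566849]
side cover_grip 0.58 [344. 244.] 587
side tray 0.81 [385. 205.] 1521
side tray 0.33 [298. 330.] 363
side tester_grip 0.97 [272. 368.] 1028
side tester_grip 0.89 [297. 332.] 379
side tester_grip 0.66 [322. 393.] 472
side tester_grip 0.59 [254. 336.] 693
side rack 0.79 [308. 346.] 3161
side board 0.6 [320. 192.] 173
side orange_stud 0.49 [344. 246.] 603
side empty_compartment 0.96 [382. 206.] 1626
```

View pics/top0.png

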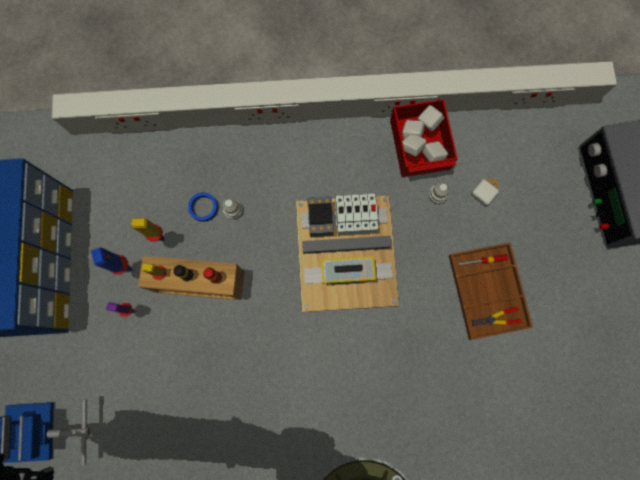

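View pics/side0.png

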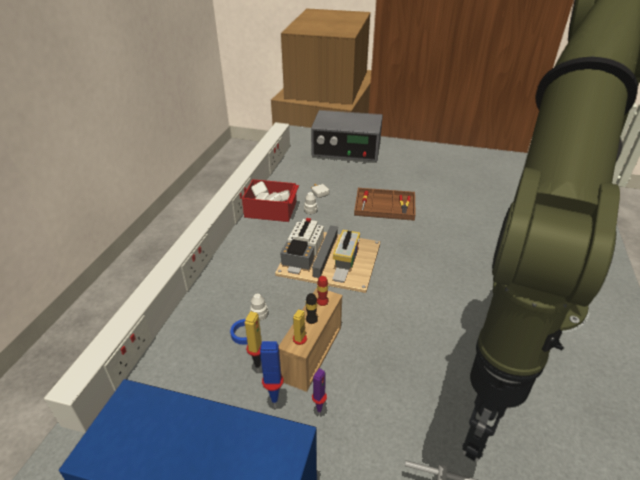

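The yellow testers are one standing free at top (147,228) / side (254,336), and one in the rack at top (152,271) / side (297,332). Blue (110,260) and purple (121,308) are ruled out by colour. The rack one fits because it is the smaller yellow one and stands in a rack hole. I'll confirm that in one crop while measuring.

```bash
python3 - <<'E'
from h import *
im=manip.get_image("top");p=im["pixels"]
cr=cv2.resize(p[195:335,80:260],None,fx=4,fy=4,interpolation=cv2.INTER_CUBIC);cv2.imwrite("pics/crop1.png",cr)
def rect(mask,z,name):
    cs,_=cv2.findContours(mask.astype(np.uint8),0,1);c=max(cs,key=cv2.contourArea).reshape(-1,2)
    w=onz(im,c,z)[:,:2].astype(np.float32)
    r=cv2.minAreaRect(w*1000);print(name,np.round(r[0],1),np.round(r[1],1),round(r[2],1))
def best(q,px):
    L=manip.regions_of("top",q);return min(L,key=lambda r:np.hypot(*(np.array(r["position"])-px)))["mask"]
rect(best("tray",(488,290)),.022,"tray");rect(best("board",(343,250)),.012,"board")
rect(best("cover_grip",(349,268)),.073,"cover")
g=p.max(2)<45;m=np.zeros_like(g);m[258:280,325:372]=g[258:280,325:372];print(m.sum());rect(m,.095,"gripbar")
rect(best("rack",(194,280)),.115,"rack")
t=best("tester_grip",(153,272));rect(t,.195,"tester")
print(onz(im,[[152,268],[182,271],[211,273]],.19))
t2=best("tester_grip",(146,229));rect(t2,.19,"other")
E
```

```text
tray [ 463.7 -318.9] [200.4 149.9] 7.0
board [ 5.769e+02 -1.000e-01] [219.9 266.5] 90.0
cover [524.9   1.7] [115.8  52.1] 89.8
112
gripbar [523.9   1.2] [53.8  9.9] 89.4
rack [522.9 333.4] [222.3  77.6] 81.8
tester [526.7 388.5] [49.9 27.1] 75.1
[[0.53454347 0.39190869 0.19      ]
 [0.52486129 0.33284404 0.19      ]
 [0.51731086 0.27593614 0.19      ]]
other [613.9 400.4] [71.9 32.4] 47.2
```

View pics/crop1.png

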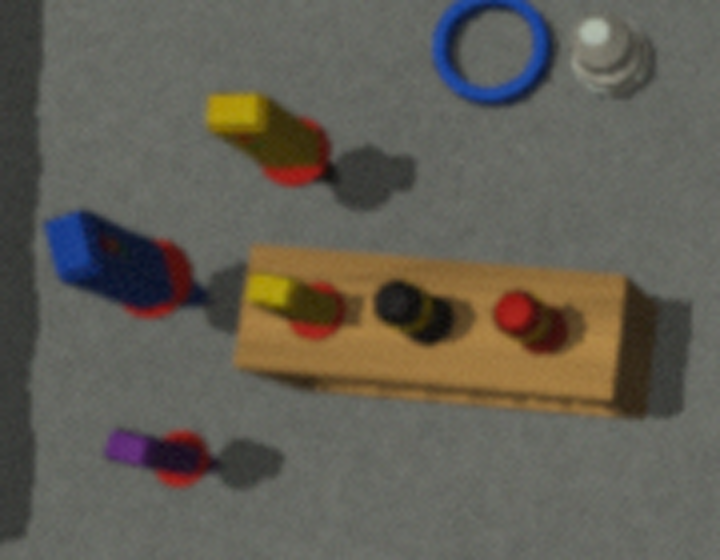

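The crop confirms it: the smaller yellow tester is in the rack's left hole, cap top near px (147,268), with the larger yellow one standing free at (140,222). Now I move above the cover.

Emit:
play_rows --commands '[[[0,0,-0.084,22,-40,0,60],[0,0,-0.084,22,-40,0,60],[0,0,-0.084,22,-40,0,60],[0,0,-0.084,22,-40,0,60],[0,0,-0.084,22,-40,0,60]]]'

```text
t: 1.75
tcp_pos: [0.3, 0.3939, 0.3041]
ee_rot: [3.141, -0.0, 2.41]
force: [1.1, -0.0, 1.1]
gripper_width: 0.703
grip_force: 0.0
```

Emit:
play_rows --commands '[[[0,0,-0.084,22,-40,0,60],[0,0,-0.084,22,-40,0,60],[0,0,-0.084,22,-40,0,60],[0,0,-0.084,22,-40,0,60],[0,0,-0.084,22,-40,0,60]]]'

```text
t: 2.25
tcp_pos: [0.41, 0.1939, 0.3043]
ee_rot: [3.141, -0.0, 1.991]
force: [0.5, 1.0, -0.2]
gripper_width: 0.7
grip_force: 0.0
```

Emit:
play_rows --commands '[[[0,0,-0.084,22,-40,0,60],[0,0,-0.084,22,-40,0,60],[0,0,-0.084,22,-40,0,60],[0,0,-0.084,22,-40,0,60],[0,0,-0.084,22,-35,0,60]]]'

```text
t: 2.75
tcp_pos: [0.52, -0.0017, 0.3042]
ee_rot: [3.141, 0.0, 1.57]
force: [-0.3, 0.7, -0.5]
gripper_width: 0.704
grip_force: 0.0
```

Emit:
play_rows --commands '[[[0,0,0,0,0,0,60],[0,0,0,0,0,0,60]]]'

```text
t: 2.95
tcp_pos: [0.5195, -0.0, 0.3037]
ee_rot: [-3.141, -0.0, 1.572]
force: [-0.5, 0.6, -0.0]
gripper_width: 0.698
grip_force: 0.0
```

```bash
python3 - <<'E'
from h import *
st=manip.state();im=manip.get_image("wrist");p=im["pixels"];cv2.imwrite("pics/w1.png",p)
print(np.round(im["tool_from_camera"],3))
for r in manip.regions_of("wrist","cover_grip")[:2]:
    c=max(cv2.findContours(r["mask"].astype(np.uint8),0,1)[0],key=cv2.contourArea).reshape(-1,2)
    print(r["conf"],r["position"],cv2.minAreaRect((onz(im,c,.073,st)[:,:2]*1000).astype(np.float32)))
g=(p.max(2)<45).astype(np.uint8);n,l,s,c=cv2.connectedComponentsWithStats(g)
for i in range(1,n):
    if s[i,4]>300: 
        cc=max(cv2.findContours((l==i).astype(np.uint8),0,1)[0],key=cv2.contourArea).reshape(-1,2)
        print(s[i],c[i],cv2.minAreaRect((onz(im,cc,.095,st)[:,:2]*1000).astype(np.float32)))
E
```

```text
[[-0.001 -0.951 -0.311  0.08 ]
 [ 1.    -0.001 -0.     0.001]
 [ 0.    -0.311  0.951 -0.071]
 [ 0.     0.     0.     1.   ]]
0.58 [328.5, 209.8] ((525.5636596679688, 0.22277450561523438), (52.824432373046875, 116.60176086425781), 0.09345746785402298)
0.48 [473.3, 465.5] ((682.2660522460938, -260.32220458984375), (47.9334602355957, 34.18423080444336), 89.13373565673828)
[    0   304   640   176 46402] [319.35076074 426.36841084] ((517.8634033203125, -170.68533325195312), (674.2728881835938, 212.6444854736328), 0.13834767043590546)
```

View pics/w1.png

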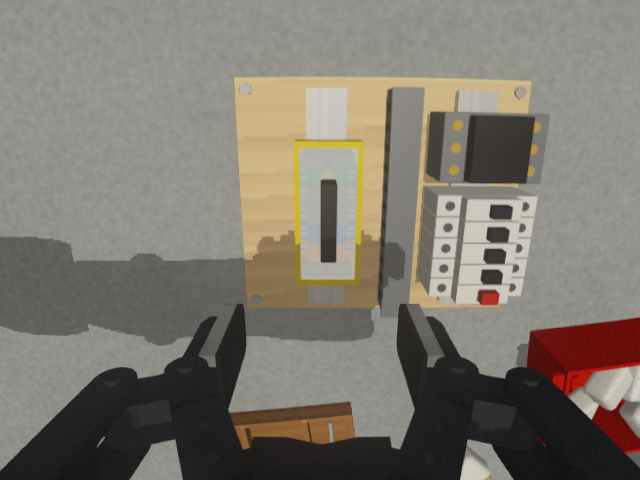

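Wrist view: cover outline spans px (295–362, 140–285) with the black grip at (328,221). That gives a centre of (0.525, 0.001) with the right size of 53×117 mm and yaw 0, so I descend and grasp.

Emit:
play_rows --commands '[[[0,0,0,5,1,-40,40],[0,0,0,0,0,-40,40],[0,0,0,0,0,-40,40],[0,0,0,0,0,-25,40],[0,0,0,0,0,-5,40]]]'

```text
t: 3.55
tcp_pos: [0.5225, 0.0034, 0.1515]
ee_rot: [-3.136, -0.001, 1.577]
force: [-0.4, -0.3, -0.0]
gripper_width: 0.469
grip_force: 0.0
```

Emit:
play_rows --commands '[[[0,0,0,0,0,0,25],[0,0,0,0,0,0,5],[0,0,0,0,0,0,5],[0,0,0,0,0,0,5],[0,0,0,0,0,0,5]]]'

```text
t: 4.05
tcp_pos: [0.5251, 0.0019, 0.1554]
ee_rot: [3.139, -0.001, 1.574]
force: [-0.5, 0.9, 6.8]
gripper_width: 0.12
grip_force: 61.6
```

Emit:
play_rows --commands '[[[0,0,0,0,0,15,5],[0,0,0,0,0,25,5],[0,0,0,0,0,35,5],[0,0,0,0,0,40,5],[0,0,0,0,0,35,5]]]'

```text
t: 4.55
tcp_pos: [0.5242, 0.0014, 0.3064]
ee_rot: [3.14, 0.0, 1.574]
force: [1.8, -0.5, -1.6]
gripper_width: 0.121
grip_force: 60.5
```

Emit:
play_rows --commands '[[[0,0,0,-5,-25,0,5],[0,0,0,-5,-40,0,5],[0,0,0,-5,-40,0,5],[0,0,0,-5,-40,0,5],[0,0,0,-5,-40,0,5]]]'

```text
t: 5.05
tcp_pos: [0.4988, -0.1849, 0.3047]
ee_rot: [3.14, 0.0, 1.574]
force: [0.1, 0.7, -1.6]
gripper_width: 0.119
grip_force: 60.5
```

Emit:
play_rows --commands '[[[0,0,0,-5,-40,0,5],[0,0,0,-5,-40,0,5],[0,0,0,-5,-40,0,5],[0,0,0,-5,-40,0,5],[0,0,0,-5,-40,0,5]]]'

```text
t: 5.55
tcp_pos: [0.4738, -0.3849, 0.3045]
ee_rot: [3.141, 0.0, 1.574]
force: [0.7, 0.0, -0.9]
gripper_width: 0.12
grip_force: 60.5
```

Emit:
play_rows --commands '[[[0,0,0,-5,-30,0,5],[0,0,0,0,-20,0,5],[0,0,0,0,-5,0,5],[0,0,0,0,0,0,5],[0,0,0,0,0,0,5]]]'

```text
t: 6.05
tcp_pos: [0.4699, -0.4371, 0.304]
ee_rot: [3.141, -0.001, 1.575]
force: [-0.2, 1.3, -0.6]
gripper_width: 0.119
grip_force: 60.5
```

```bash
python3 - <<'E'
from h import *
st=manip.state();print(st["tcp_pos"],st["ee_rot"],st["force"],st["gripper_width"],st["grip_force"],st["q"]);im=manip.get_image("wrist");p=im["pixels"];cv2.imwrite("pics/w2.png",p)
top=manip.get_image("top");cv2.imwrite("pics/t2.png",top["pixels"])
for c,i in(("wrist",im),("top",top)):
  for r in manip.regions_of(c,"tray")[:2]:
    cc=max(cv2.findContours(r["mask"].astype(np.uint8),0,1)[0],key=cv2.contourArea).reshape(-1,2)
    print(c,r["conf"],r["position"],cv2.minAreaRect((onz(i,cc,.022,st)[:,:2]*1000).astype(np.float32)))
E
```

```text
[ 0.46985504 -0.43706139  0.303955  ] [ 3.14129989e+00 -1.03421831e-03  1.57503067e+00] [-0.21571803  1.26032512 -0.60408367] 0.11860378187021603 60.48619866371155 [ 0.52247777  0.54735969  0.32478395  1.45650126 -0.18253136  1.1679234
  0.87901071]
wrist 0.58 [314.1, 74.4] ((465.09515380859375, -325.1297302246094), (200.45167541503906, 138.6125030517578), 6.908874988555908)
top 0.63 [488.4, 290.1] ((464.0164489746094, -319.0998229980469), (201.1373748779297, 151.73391723632812), 6.647804260253906)
```

View pics/w2.png

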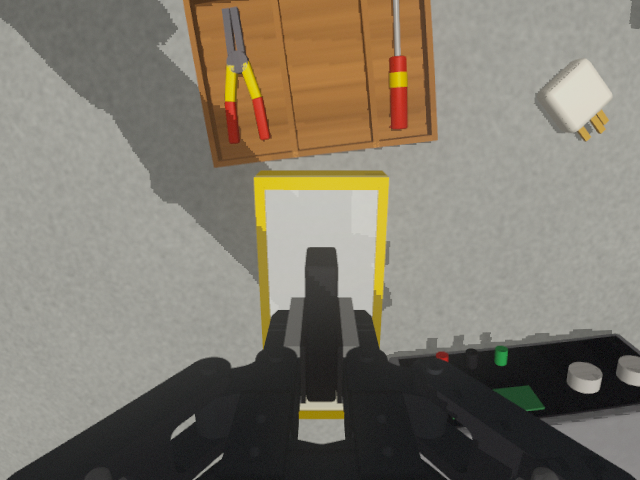

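The tray is cut at the top of the view. Its near corners are at (217,165) and (436,140), with dividers at (297,153)–(279,0) and (375,147)–(359,0), and the middle compartment is empty. The cover is square in the grip.

```bash
python3 - <<'E'
from h import *
im=manip.get_image("wrist");st=manip.state()
P=onz(im,[[217,165],[436,140],[297,154],[279,0],[375,147],[359,0],[189,0],[429,0]],.022,st)[:,:2]*1000;print(np.round(P,1))
ex=P[1]-P[0];print("len",np.linalg.norm(ex));yaw=np.arctan2(ex[1],ex[0]);print("yaw",yaw)
ex/=np.linalg.norm(ex);ey=np.array([-ex[1],ex[0]])
O=P[0]
for q in P: print(np.round([(q-O)@ex,(q-O)@ey],1))
m=np.mean([(P[i]-O)@ex for i in(2,3,4,5)]);print("m",m,"centre",O+m*ex+71*ey,"traycentre",O+99*ex+71*ey)
# bounds of cover flange in view
print("cover far corners",onz(im,[[255,172],[388,172]],st["tcp_pos"][2]-.0826,st)*1000)
E
```

```text
[[ 378.3 -403.4]
 [ 570.9 -380.8]
 [ 449.5 -393.9]
 [ 436.4 -270.6]
 [ 517.6 -387.5]
 [ 500.6 -270.4]
 [ 363.3 -269.2]
 [ 557.2 -269.1]]
len 193.87683294448965
yaw 0.11651319416603699
[0. 0.]
[193.9  -0. ]
[71.8  1.2]
[ 73.1 125.1]
[140.2  -0.4]
[136.9 117.9]
[  0.7 135. ]
[193.3 112.6]
m 105.50612762336335 centre [ 474.83789248 -320.58940689] traycentre [ 468.37587632 -321.34574263]
cover far corners [[ 444.90149983 -380.06261315  221.53435805]
 [ 496.32277112 -379.8810936   221.53435805]]
```

Emit:
play_rows --commands '[[[0,0,0.058,7,-20,0,5],[0,0,0.057,8,-28,0,5],[0,0,0,0,0,0,5],[0,0,0,0,0,0,5]]]'

```text
t: 6.7
tcp_pos: [0.4842, -0.4864, 0.3034]
ee_rot: [-3.141, -0.001, 1.688]
force: [1.0, -0.1, -1.4]
gripper_width: 0.119
grip_force: 60.5
```

```bash
python3 - <<'E'
from h import *
st=manip.state();print(st["tcp_pos"],st["ee_rot"]);im=manip.get_image("wrist");p=im["pixels"].copy()
for r in manip.regions_of("wrist","tray")[:1]:
    cc=max(cv2.findContours(r["mask"].astype(np.uint8),0,1)[0],key=cv2.contourArea).reshape(-1,2)
    print(r["conf"],cv2.minAreaRect((onz(im,cc,.022,st)[:,:2]*1000).astype(np.float32)))
def box(c,w,h,z,yaw,col):
    e=np.array([[np.cos(yaw),-np.sin(yaw)],[np.sin(yaw),np.cos(yaw)]])
    X=[np.r_[np.array(c)+e@[a*w/2,b*h/2],z] for a,b in((-1,-1),(1,-1),(1,1),(-1,1))]
    cv2.polylines(p,[np.round(proj(im,X,st)).astype(int)],True,col,1)
box((.475,-.3206),.066,.132,.022,.1165,(255,255,0));box((.467,-.3216),.198,.142,.022,.1165,(0,255,0))
cv2.imwrite("pics/w3.png",cv2.resize(p[0:260,150:500],None,fx=2.2,fy=2.2))
E
```

```text
[ 0.48419253 -0.48635685  0.30344123] [-3.14111028e+00 -6.70939548e-04  1.68762986e+00]
0.69 ((469.1178283691406, -356.655517578125), (199.98513793945312, 75.4423599243164), 6.619297981262207)
```

View pics/w3.png

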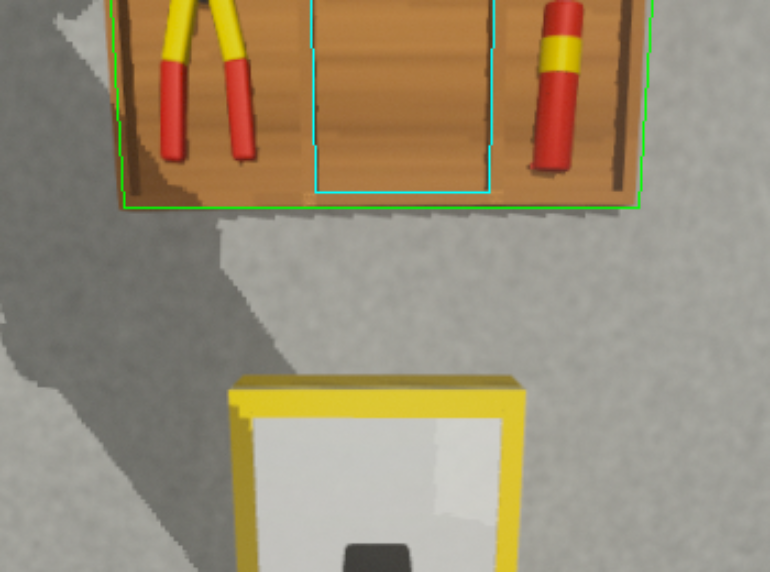

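The overlay of my tray and compartment estimate sits on the edges within about 1 mm: near edge at row 207, dividers at columns 310 and 495. Next I move over and lower.

Emit:
play_rows --commands '[[[0,0,0,-2,30,0,5],[0,0,0,-2,40,0,5],[0,0,0,-2,40,0,5],[0,0,0,-2,40,0,5],[0,0,0,-1,16,-10,5]]]'

```text
t: 7.3
tcp_pos: [0.4761, -0.3154, 0.2953]
ee_rot: [3.139, -0.001, 1.693]
force: [0.8, -0.4, -1.3]
gripper_width: 0.12
grip_force: 60.5
```

Emit:
play_rows --commands '[[[0,0,0,0,0,-40,5],[0,0,0,0,0,-40,5],[0,0,0,0,0,-40,5],[0,0,0,0,0,-20,5],[0,0,0,0,0,0,5]]]'

```text
t: 7.8
tcp_pos: [0.4742, -0.3184, 0.1515]
ee_rot: [-3.138, -0.004, 1.69]
force: [0.2, -0.1, -1.4]
gripper_width: 0.123
grip_force: 60.4
```

Emit:
play_rows --commands '[[[0,0,0,0,0,-15,5],[0,0,0,0,0,-15,5],[0,0,0,0,0,-6,5],[0,0,0,0,0,-4,5],[0,0,0,0,0,0,5]]]'

```text
t: 8.3
tcp_pos: [0.4756, -0.3204, 0.1145]
ee_rot: [3.141, 0.0, 1.689]
force: [-0.5, -0.0, -0.8]
gripper_width: 0.119
grip_force: 60.5
```

```bash
python3 - <<'E'
from h import *
st=manip.state();print(st["tcp_pos"],st["ee_rot"],st["force"])
s=manip.get_image("side");cv2.imwrite("pics/s4.png",cv2.resize(s["pixels"][160:250,320:450],None,fx=5,fy=5))
E
```

```text
[ 0.47564182 -0.32038677  0.11452338] [3.14095608e+00 3.99096967e-04 1.68886674e+00] [-0.47684268 -0.01691502 -0.78185682]
```

Emit:
play_rows --commands '[[[0,0,0,0,0,-2,5],[0,0,0,0,0,-2,5],[0,0,0,0,0,-1,5],[0,0,0,0,0,0,5]]]'

```text
t: 8.75
tcp_pos: [0.4753, -0.3204, 0.1088]
ee_rot: [-3.141, -0.0, 1.689]
force: [-0.6, -0.5, -1.3]
gripper_width: 0.116
grip_force: 60.5
```

Emit:
play_rows --commands '[[[0,0,0,0,0,-1,5],[0,0,0,0,0,0,5]]]'

```text
t: 8.95
tcp_pos: [0.4753, -0.3204, 0.1078]
ee_rot: [-3.141, -0.0, 1.689]
force: [-0.9, -0.0, -1.7]
gripper_width: 0.116
grip_force: 60.5
```

Emit:
play_rows --commands '[[[0,0,0,0,0,-1,5],[0,0,0,0,0,0,5]]]'

```text
t: 9.15
tcp_pos: [0.4753, -0.3204, 0.1067]
ee_rot: [-3.141, -0.0, 1.689]
force: [0.5, -0.1, -1.3]
gripper_width: 0.123
grip_force: 60.5
```

Emit:
play_rows --commands '[[[0,0,0,0,0,-1,5],[0,0,0,0,0,-1,5],[0,0,0,0,0,0,5]]]'

```text
t: 9.45
tcp_pos: [0.4753, -0.3204, 0.1064]
ee_rot: [3.141, 0.0, 1.689]
force: [-3.2, 2.4, 15.6]
gripper_width: 0.117
grip_force: 62.5
```

Emit:
play_rows --commands '[[[0,0,0,0,0,-1,5],[0,0,0,0,0,0,5]]]'

```text
t: 9.65
tcp_pos: [0.4753, -0.3204, 0.1064]
ee_rot: [3.14, 0.0, 1.689]
force: [-5.0, 5.4, 24.6]
gripper_width: 0.117
grip_force: 63.8
```

Contact came at the expected height, so I ease off, let go, rise and check.

Emit:
play_rows --commands '[[[0,0,0,0,0,2,5],[0,0,0,0,0,0,35],[0,0,0,0,0,0,35],[0,0,0,0,0,0,35],[0,0,0,0,0,0,35]]]'

```text
t: 10.15
tcp_pos: [0.4753, -0.3204, 0.1056]
ee_rot: [-3.141, -0.0, 1.689]
force: [0.1, -0.3, -0.3]
gripper_width: 0.41
grip_force: 0.0
```

Emit:
play_rows --commands '[[[0,0,0,0,0,15,35],[0,0,0,0,0,35,35],[0,0,0,0,0,45,35],[0,0,0,0,0,45,35],[0,0,0,0,0,45,35]]]'

```text
t: 10.65
tcp_pos: [0.475, -0.3203, 0.2925]
ee_rot: [-3.141, -0.0, 1.689]
force: [1.0, -0.6, 0.7]
gripper_width: 0.409
grip_force: 0.0
```

Emit:
play_rows --commands '[[[0,0,0,0,-30,40,35],[0,0,0,0,-30,30,35],[0,0,0,0,0,0,35],[0,0,0,0,0,0,35]]]'

```text
t: 11.05
tcp_pos: [0.4751, -0.3809, 0.3607]
ee_rot: [3.141, 0.0, 1.687]
force: [0.4, 0.5, -0.3]
gripper_width: 0.411
grip_force: 0.0
```

```bash
python3 - <<'E'
from h import *
st=manip.state();print(st["tcp_pos"],st["ee_rot"],st["force"])
im=manip.get_image("wrist");cv2.imwrite("pics/w5.png",im["pixels"])
for r in manip.regions_of("wrist","cover_grip")[:1]:
    cc=max(cv2.findContours(r["mask"].astype(np.uint8),0,1)[0],key=cv2.contourArea).reshape(-1,2)
    print(r["conf"],cv2.minAreaRect((onz(im,cc,.024,st)[:,:2]*1000).astype(np.float32)))
E
```

```text
[ 0.47507542 -0.38085434  0.36074041] [3.14127551e+00 1.09089805e-04 1.68733837e+00] [ 0.44512935  0.45792549 -0.335115  ]
0.84 ((476.6881408691406, -322.73681640625), (51.907020568847656, 115.53042602539062), 6.500223636627197)
```

View pics/w5.png

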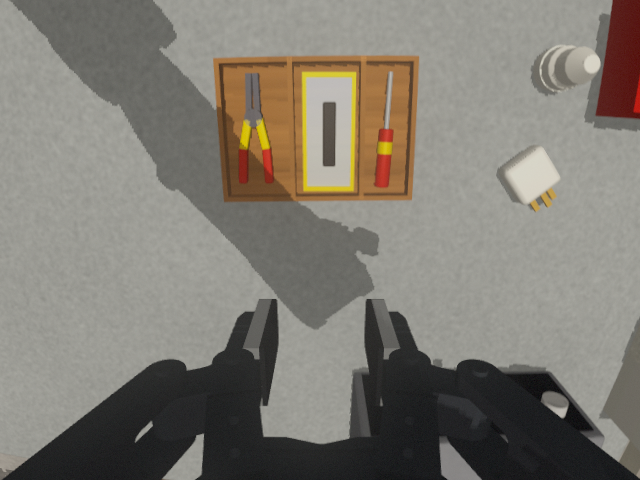

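The cover lies flat and centred in the middle compartment, px (302–356, 71–192). Next I look at the terminals on the way to the rack.

Emit:
play_rows --commands '[[[0,0,-0.015,6,40,-5,60],[0,0,-0.015,6,44,-5,60],[0,0,-0.015,6,44,-5,60],[0,0,-0.015,6,44,-5,60],[0,0,-0.015,6,44,-5,60]]]'

```text
t: 11.65
tcp_pos: [0.5048, -0.1611, 0.3344]
ee_rot: [-3.139, -0.001, 1.615]
force: [0.9, -0.6, 0.1]
gripper_width: 0.702
grip_force: 0.0
```

Emit:
play_rows --commands '[[[0,0,-0.014,7,44,-5,60],[0,0,-0.014,7,44,-5,60],[0,0,-0.014,6,42,-5,60],[0,0,0,0,0,0,60],[0,0,0,0,0,0,60]]]'

```text
t: 12.15
tcp_pos: [0.5247, -0.0322, 0.3196]
ee_rot: [-3.139, -0.0, 1.576]
force: [-0.5, -1.0, 0.4]
gripper_width: 0.703
grip_force: 0.0
```

```bash
python3 - <<'E'
from h import *
st=manip.state();print(st["tcp_pos"],st["ee_rot"])
im=manip.get_image("wrist");p=im["pixels"]
for r in manip.regions_of("wrist","orange_stud"): print(r["conf"],r["position"],r["mask"].sum(),onz(im,[r["position"]],.066,st))
hsv=cv2.cvtColor(p,cv2.COLOR_BGR2HSV);m=cv2.inRange(hsv,(5,170,120),(17,255,255));n,l,s,c=cv2.connectedComponentsWithStats(m)
for i in range(1,n):
    if s[i,4]>40: print(s[i],c[i],onz(im,[c[i]],.064,st))
u,v=proj(im,[[.525,0,.066]],st)[0].astype(int);print(u,v)
x0,y0=u-75,v-75;cv2.imwrite("pics/w6.png",cv2.resize(p[max(y0,0):y0+150,x0:x0+150],None,fx=4,fy=4,interpolation=cv2.INTER_CUBIC));print(x0,y0)
E
```

```text
[ 0.52468042 -0.0322194   0.3195791 ] [-3.13875844e+00 -3.04323123e-04  1.57628454e+00]
0.77 [321.9, 210.0] 1060 [[ 0.52544389 -0.03195578  0.066     ]]
[293 201  57  21 629] [321.20349762 211.27027027] [[ 0.52486287 -0.03355374  0.064     ]]
321 171
246 96
```

View pics/w6.png

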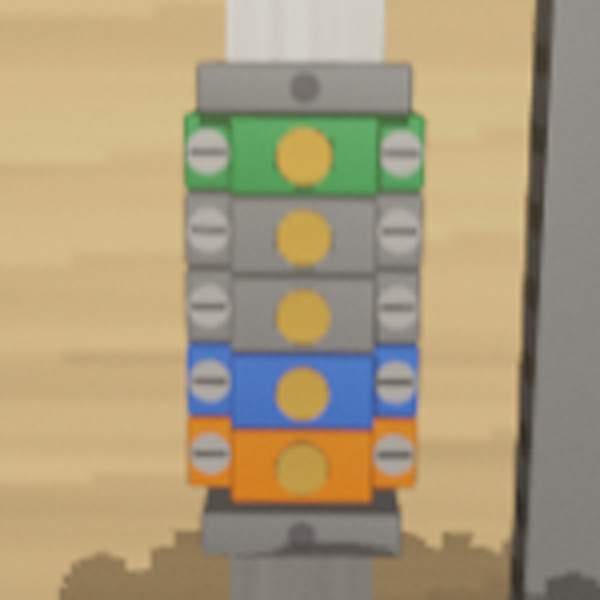

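Orange is the nearest terminal. Its stud is at crop (302,468), which is image px (321.4,212.9), and I check it against the five-stud row.

```bash
python3 - <<'E'
from h import *
st=manip.state();im=manip.get_image("wrist")
c=np.array([[304,156],[303,237],[303,317],[302,394],[302,468]])/4-.375+[246,96]
print(onz(im,c,.066,st)*1000)
# tester/rack from top again, fine hole line for reference
print(st["q"])
E
```

```text
[[525.67562621  26.7190182   66.        ]
 [525.47970967  10.73114852  66.        ]
 [525.48296771  -5.47283947  66.        ]
 [525.27881233 -21.49330718  66.        ]
 [525.27927858 -37.31609318  66.        ]]
[-0.16920769  0.34566093  0.26561068  1.7363525  -0.10058508  1.07427706
  0.13022725]
```

Emit:
play_rows --commands '[[[0,0,-0.02,0,30,5,60],[0,0,-0.03,0,42,5,60],[0,0,-0.03,0,42,5,60],[0,0,-0.03,0,42,5,60],[0,0,-0.03,0,42,5,60]]]'

```text
t: 12.8
tcp_pos: [0.5255, 0.1636, 0.3462]
ee_rot: [3.141, 0.0, 1.428]
force: [0.9, 0.8, -0.3]
gripper_width: 0.7
grip_force: 0.0
```

Emit:
play_rows --commands '[[[0,0,0,0,42,10,60],[0,0,0,0,42,15,60],[0,0,0,0,42,10,60],[0,0,0,0,20,0,60],[0,0,0,0,0,0,60]]]'

```text
t: 13.3
tcp_pos: [0.5249, 0.3121, 0.38]
ee_rot: [-3.14, -0.001, 1.435]
force: [0.1, -1.1, 0.7]
gripper_width: 0.702
grip_force: 0.0
```

```bash
python3 - <<'E'
from h import *
st=manip.state();print(st["tcp_pos"],st["ee_rot"])
im=manip.get_image("wrist");p=im["pixels"]
hsv=cv2.cvtColor(p,cv2.COLOR_BGR2HSV);m=cv2.inRange(hsv,(20,150,60),(35,255,255));n,l,s,c=cv2.connectedComponentsWithStats(m)
for i in range(1,n):
    if s[i,4]>100:print(s[i],np.round(c[i]),np.round(onz(im,[c[i]],.195,st)*1000))
for r in manip.regions_of("wrist","tester_grip"): print(r["conf"],np.round(r["position"]),r["mask"].sum())
for r in manip.regions_of("wrist","rack")[:1]:
    cc=max(cv2.findContours(r["mask"].astype(np.uint8),0,1)[0],key=cv2.contourArea).reshape(-1,2)
    print(r["conf"],cv2.minAreaRect((onz(im,cc,.115,st)[:,:2]*1000).astype(np.float32)))
cv2.imwrite("pics/w7.png",p)
t=manip.get_image("top");q=t["pixels"];h=cv2.cvtColor(q,cv2.COLOR_BGR2HSV)
for nm,a,b in(("or",(5,170,100),(17,255,255)),("gr",(50,80,50),(80,255,255)),("bl",(100,100,80),(125,255,255))):
    mm=cv2.inRange(h,a,b);mm[:255]=0;mm[300:]=0;mm[:,:315]=0;mm[:,385:]=0
    print(nm,mm.sum()/255,onz(t,[np.argwhere(mm)[:,::-1].mean(0)],.064)*1000)
E
```

```text
[0.52493155 0.31212812 0.38000113] [-3.14037452e+00 -5.73978618e-04  1.43512412e+00]
[ 417   21   63   59 2632] [450.  51.] [[618. 417. 195.]]
[309  79  27  41 953] [322.  99.] [[538. 399. 195.]]
[304 168  35  24 199] [320. 175.] [[531. 352. 195.]]
[304 247  33  20 197] [320. 253.] [[523. 299. 195.]]
0.93 [320.  98.] 1196
0.75 [320. 258.] 1572
0.73 [441.  50.] 3486
0.66 [230.   9.] 948
0.59 [338.   0.] 79
0.77 ((528.3164672851562, 340.3677062988281), (200.94375610351562, 66.29277801513672), 81.24375915527344)
or 94.0 [[521.21228111 -32.93668056  64.        ]]
gr 95.0 [[521.76629202  31.9282436   64.        ]]
bl 96.0 [[521.19322539 -15.05116283  64.        ]]
```

View pics/w7.png

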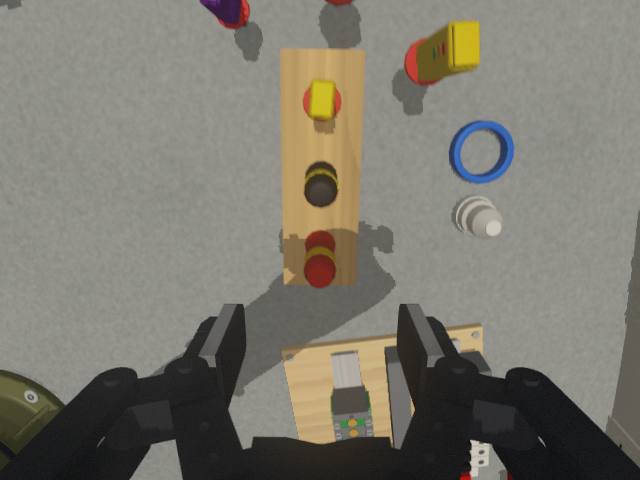

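Smaller yellow tester in the rack at px (322,99), with black driver (320,184) and red driver (320,258); the larger yellow one is at (450,50). I let the arm settle and measure again.

Emit:
play_rows --commands '[[[0,0,0,0,25,0,60],[0,0,0,0,0,0,60],[0,0,0,0,0,0,60],[0,0,0,0,0,0,60],[0,0,0,0,0,0,60]]]'

```text
t: 14.0
tcp_pos: [0.5258, 0.3332, 0.3811]
ee_rot: [3.141, 0.0, 1.43]
force: [-0.4, -0.3, 0.2]
gripper_width: 0.698
grip_force: 0.0
```

```bash
cat > m.py <<'E'
from h import *
st=manip.state();print(st["tcp_pos"],st["ee_rot"])
im=manip.get_image("wrist");p=im["pixels"]
hsv=cv2.cvtColor(p,cv2.COLOR_BGR2HSV);m=cv2.inRange(hsv,(20,150,60),(35,255,255));n,l,s,c=cv2.connectedComponentsWithStats(m)
for i in range(1,n):
    if s[i,4]>600:
        for nm,mk in(("all",l==i),("bright",(l==i)&(hsv[...,2]>200))):
            k=np.argwhere(mk)[:,::-1]
            if len(k)>50: print(nm,len(k),k.mean(0).round(1),cv2.minAreaRect((onz(im,k,.195,st)[:,:2]*1000).astype(np.float32)))
for r in manip.regions_of("wrist","rack")[:1]:
    cc=max(cv2.findContours(r["mask"].astype(np.uint8),0,1)[0],key=cv2.contourArea).reshape(-1,2)
    print(r["conf"],cv2.minAreaRect((onz(im,cc,.115,st)[:,:2]*1000).astype(np.float32)))
st2=manip.state();print(st2["tcp_pos"],st2["ee_rot"])
E
python3 m.py
```

```text
[0.52577738 0.33319906 0.38110142] [3.14118947e+00 3.62484323e-04 1.42987667e+00]
all 2507 [448.7  78.9] ((616.9723510742188, 421.58758544921875), (28.17214584350586, 37.7198486328125), 87.28236389160156)
bright 831 [465.   75.5] ((628.4208374023438, 421.57452392578125), (22.274951934814453, 13.688477516174316), 89.16387939453125)
all 893 [323.4 131.4] ((537.639892578125, 399.6983337402344), (23.492721557617188, 15.333538055419922), 77.85929870605469)
bright 522 [323.4 131.5] ((537.5422973632812, 399.6708679199219), (18.257261276245117, 11.055294036865234), 78.19416809082031)
0.96 ((528.8877563476562, 339.9869689941406), (202.73468017578125, 68.23017883300781), 81.4419174194336)
[0.52559418 0.33376226 0.3810592 ] [3.14137234e+00 1.15045070e-04 1.43064553e+00]
```

```bash
python3 - <<'E'
from h import *
T=cv2.imread("pics/top0.png");S=cv2.imread("pics/side0.png")
t=manip.get_image("top");s=manip.get_image("side")
def tri(a,b):
    M=[];r=[]
    for im,px in((t,a),(s,b)):
        R,tt=cam(im);u=cv2.undistortPoints(np.array([[px]],float),K(im),np.array(im["dist_coeffs"],float)).ravel()
        P=np.c_[R,tt];M+= [u[0]*P[2]-P[0],u[1]*P[2]-P[1]]
    M=np.array(M);return np.linalg.lstsq(M[:,:3],-M[:,3],rcond=None)[0]
print("blue top",tri((99,257),(270,345)));print("yellow big top",tri((139,222),(253,317)));print("tester top",tri((147,268),(299,315)))
print("purple",tri((111,307),(319,374)))
print(manip.state()["q"])
E
```

```text
blue top [0.56257404 0.49336346 0.1996733 ]
yellow big top [0.63020324 0.42064793 0.18192067]
tester top [0.53541052 0.40087329 0.19317716]
purple [0.4685878  0.49069997 0.14205022]
[-0.72844725  0.45948048  0.20514612  1.37492704 -0.09342744  1.31653843
 -0.66005189]
```

Neighbouring testers top out at about 0.20 m, clear of the gripper body. I go over the tester and descend.

Emit:
play_rows --commands '[[[0,0,-0.03,6,33,0,60],[0,0,-0.025,6,33,0,60],[0,0,0,0,0,0,60],[0,0,0,0,0,-30,60],[0,0,0,0,0,-40,60]]]'

```text
t: 14.7
tcp_pos: [0.5383, 0.4008, 0.3121]
ee_rot: [3.138, -0.003, 1.377]
force: [0.6, 1.3, -1.5]
gripper_width: 0.701
grip_force: 0.0
```

Emit:
play_rows --commands '[[[0,0,0,0,0,-40,60],[0,0,0,0,0,-35,60],[0,0,0,0,0,-24,60],[0,0,0,0,0,0,60],[0,0,0,0,0,0,60]]]'

```text
t: 15.2
tcp_pos: [0.5376, 0.4004, 0.2124]
ee_rot: [3.141, 0.0, 1.377]
force: [-0.0, 0.6, 1.3]
gripper_width: 0.702
grip_force: 0.0
```

```bash
python3 - <<'E'
from h import *
st=manip.state();print(st["tcp_pos"],st["ee_rot"],st["force"])
im=manip.get_image("wrist");p=im["pixels"]
hsv=cv2.cvtColor(p,cv2.COLOR_BGR2HSV);m=cv2.inRange(hsv,(20,150,60),(35,255,255));n,l,s,c=cv2.connectedComponentsWithStats(m)
for i in range(1,n):
    if s[i,4]>600:
        k=np.argwhere(l==i)[:,::-1];print(len(k),k.mean(0).round(1),cv2.minAreaRect((onz(im,k,.195,st)[:,:2]*1000).astype(np.float32)))
E
```

```text
[0.53763994 0.40039702 0.21243839] [3.14145602e+00 2.41127934e-04 1.37666244e+00] [-0.04817249  0.60699814  1.31132505]
14850 [565.8 233.3] ((606.4631958007812, 437.9463195800781), (27.330345153808594, 55.69820785522461), 63.58905029296875)
8040 [319.5 364.8] ((541.2424926757812, 415.6239013671875), (52.73518371582031, 15.131221771240234), 77.27881622314453)
```

Emit:
play_rows --commands '[[[0,0,0,0,0,0,40],[0,0,0,0,0,0,20],[0,0,0,0,0,0,8],[0,0,0,0,0,0,8],[0,0,0,0,0,0,8]]]'

```text
t: 15.75
tcp_pos: [0.5377, 0.4008, 0.213]
ee_rot: [3.141, -0.001, 1.377]
force: [-1.6, -0.6, 5.6]
gripper_width: 0.178
grip_force: 58.9
```

Emit:
play_rows --commands '[[[0,0,0,0,0,10,8],[0,0,0,0,0,20,8],[0,0,0,0,0,30,8],[0,0,0,0,0,30,8],[0,0,0,0,0,30,8]]]'

```text
t: 16.25
tcp_pos: [0.5371, 0.4004, 0.3333]
ee_rot: [-3.141, 0.0, 1.377]
force: [0.8, -0.3, -1.4]
gripper_width: 0.179
grip_force: 58.4
```

Emit:
play_rows --commands '[[[0,0,0,0,0,25,8],[0,0,0,0,0,15,8],[0,0,0,0,0,0,8],[0,0,0,0,0,0,8]]]'

```text
t: 16.65
tcp_pos: [0.5372, 0.4005, 0.3715]
ee_rot: [-3.141, 0.0, 1.377]
force: [0.6, 0.6, -1.4]
gripper_width: 0.176
grip_force: 58.5
```

Emit:
play_rows --commands '[[[0,0,0.015,-1,-15,15,8],[0,0,0.016,-1,-30,5,8],[0,0,0.016,-1,-40,0,8],[0,0,0.016,-1,-40,0,8],[0,0,0.016,-1,-40,0,8]]]'

```text
t: 17.15
tcp_pos: [0.5318, 0.2328, 0.392]
ee_rot: [-3.141, 0.001, 1.457]
force: [0.5, -0.4, -1.0]
gripper_width: 0.182
grip_force: 58.5
```

Emit:
play_rows --commands '[[[0,0,0.016,-1,-40,0,8],[0,0,0.016,-1,-40,0,8],[0,0,0.016,-1,-40,0,8],[0,0,0.016,-1,-40,0,8],[0,0,0.016,-1,-40,0,8]]]'

```text
t: 17.65
tcp_pos: [0.5263, 0.0329, 0.3921]
ee_rot: [-3.141, 0.0, 1.536]
force: [0.4, 0.2, -0.4]
gripper_width: 0.182
grip_force: 58.5
```

Emit:
play_rows --commands '[[[0,0,0.016,-1,-40,-15,8],[0,0,0.016,-1,-35,-20,8],[0,0,0.003,0,-25,-20,8],[0,0,0,0,-15,-20,8],[0,0,0,0,0,-15,8]]]'

```text
t: 18.15
tcp_pos: [0.5237, -0.0833, 0.301]
ee_rot: [-3.14, 0.002, 1.566]
force: [0.4, 1.1, -1.1]
gripper_width: 0.18
grip_force: 58.5
```

Emit:
play_rows --commands '[[[0,0,0,0,0,0,8],[0,0,0,0,0,0,8],[0,0,0,0,0,0,8],[0,0,0,0,0,0,8],[0,0,0,0,0,0,8]]]'

```text
t: 18.65
tcp_pos: [0.5255, -0.0791, 0.3025]
ee_rot: [3.141, -0.0, 1.572]
force: [-0.3, -0.6, -0.2]
gripper_width: 0.175
grip_force: 58.5
```

```bash
cat > o.py <<'E'
from h import *
st=manip.state();print(st["tcp_pos"],st["ee_rot"],st["force"])
im=manip.get_image("wrist");p=im["pixels"]
cv2.imwrite("pics/w8.png",p)
hsv=cv2.cvtColor(p,cv2.COLOR_BGR2HSV)
for nm,a,b in(("or",(5,170,100),(17,255,255)),("gr",(50,80,50),(80,255,255)),("bl",(100,100,80),(125,255,255)),("brass",(16,120,110),(24,255,255))):
    n,l,s,c=cv2.connectedComponentsWithStats(cv2.inRange(hsv,a,b))
    for i in range(1,n):
        if s[i,4]>(60 if nm=="brass" else 150): print(nm,s[i],c[i].round(1),(onz(im,[c[i]],.066,st)*1000).round(1)[0,:2])
E
python3 o.py
```

```text
[ 0.52554887 -0.07911906  0.30252098] [ 3.14057390e+00 -2.84663495e-05  1.57151151e+00] [-0.29463131 -0.64441932 -0.24626386]
or [288 146  62  22 807] [318.5 156.8] [524.6 -32.9]
gr [286  58  66  24 959] [318.8  69.6] [524.9  29.9]
bl [288 125  63  22 840] [318.8 135.3] [524.9 -16.9]
brass [453   7  11  12  97] [457.9  12.3] [623.6  70.1]
brass [538  12   9  11  74] [541.8  16.9] [686.1  69.8]
brass [451  33  11  11  95] [456.3  37.8] [623.6  52.9]
brass [536  36   8  11  72] [539.2  41.2] [686.  53.]
brass [450  57  10  11  90] [454.4  62.3] [623.5  36.1]
brass [533  61   8  11  68] [536.6  65.6] [686.   35.9]
brass [312  62  14  15 169] [318.5  69. ] [524.7  30.4]
brass [311  85  15  15 173] [318.4  91.9] [524.6  14.4]
brass [311 108  15  14 165] [318.4 114.6] [524.6  -1.7]
brass [312 130  14  14 149] [318.5 136.5] [524.7 -17.7]
brass [300 147  51  20 704] [320.2 156.8] [525.9 -32.9]
brass [ 300  277   42   69 1580] [320.9 303.9] [ 526.4 -157.6]
```

The four clear studs lie at 16 mm pitch, which puts the orange stud at (524.7, −33.5) and agrees with the top camera (−32.5). I go above it.

Emit:
play_rows --commands '[[[0,0,0,-1,20,0,8],[0,0,0,0,20,0,8],[0,0,0,0,6,-20,8],[0,0,0,0,0,-25,8],[0,0,0,0,0,-17,8]]]'

```text
t: 19.2
tcp_pos: [0.5241, -0.0327, 0.2389]
ee_rot: [-3.141, -0.0, 1.572]
force: [0.4, 0.1, -0.7]
gripper_width: 0.18
grip_force: 58.6
```

Emit:
play_rows --commands '[[[0,0,0,0,0,0,8],[0,0,0,0,0,0,8],[0,0,0,0,0,0,8],[0,0,0,0,0,0,8],[0,0,0,0,0,0,8]]]'

```text
t: 19.7
tcp_pos: [0.5247, -0.0334, 0.2406]
ee_rot: [3.14, -0.0, 1.571]
force: [-0.5, 0.2, -1.1]
gripper_width: 0.18
grip_force: 58.6
```

```bash
python3 o.py; python3 - <<'E'
from h import *
st=manip.state();im=manip.get_image("wrist");p=im["pixels"];s=manip.get_image("side")
X=[[.5247,-.0335,.066]];T=[st["tcp_pos"]-[0,0,.16]]
a=proj(im,X,st)[0];b=proj(im,T,st)[0];print("wrist stud",a,"tip pred",b)
a2=proj(s,X)[0];b2=proj(s,T)[0];print("side stud",a2,"tip",b2)
u,v=a.astype(int);A=cv2.resize(p[v-65:v+65,u-65:u+65],(598,598),interpolation=cv2.INTER_CUBIC)
u2,v2=a2.astype(int);print(u,v,u2,v2)
B=cv2.resize(s["pixels"][v2-60:v2+20,u2-13:u2+13],(195,598),interpolation=cv2.INTER_CUBIC)
cv2.imwrite("pics/w9.png",np.hstack([A,B]))
E
```

```text
[ 0.52465702 -0.03343295  0.24062526] [ 3.14027827e+00 -6.73800053e-05  1.57077415e+00] [-0.49951873  0.18792336 -1.067825  ]
or [ 284  223   72   28 1043] [319.7 236.7] [524.8 -31.6]
gr [ 281  125   78   27 1289] [319.5 138. ] [524.8  30.9]
bl [ 283  200   74   27 1096] [319.6 213.3] [524.8 -15.9]
brass [482  65  13  14 140] [487.7  71.6] [623.6  70.1]
brass [585  70   7  13  66] [588.2  76.2] [687.   70.1]
brass [479  95  13  13 134] [484.9 101.2] [623.5  53.3]
brass [581  99   7  13  65] [583.9 105. ] [686.9  53.1]
brass [476 124  13  13 125] [481.8 130.3] [623.4  36.3]
brass [577 127   7  13  63] [579.8 133. ] [686.9  36.1]
brass [311 130  18  19 258] [319.5 138.9] [524.8  30.3]
brass [311 157  18  18 250] [319.5 165.7] [524.7  14.2]
brass [311 183  18  18 237] [319.4 191.2] [524.6  -1.7]
brass [312 208  16  17 209] [319.4 216. ] [524.6 -17.7]
brass [298 229  44  21 711] [318.3 237.2] [523.9 -31.9]
brass [ 300  277   43   61 1388] [321.3 298. ] [525.8 -75.5]
wrist stud [319.76427018 239.68239769] tip pred [319.51251064 246.86601312]
side stud [349.3610199  238.43981577] tip [349.58283372 234.4728525 ]
319 239 349 238
```

View pics/w9.png

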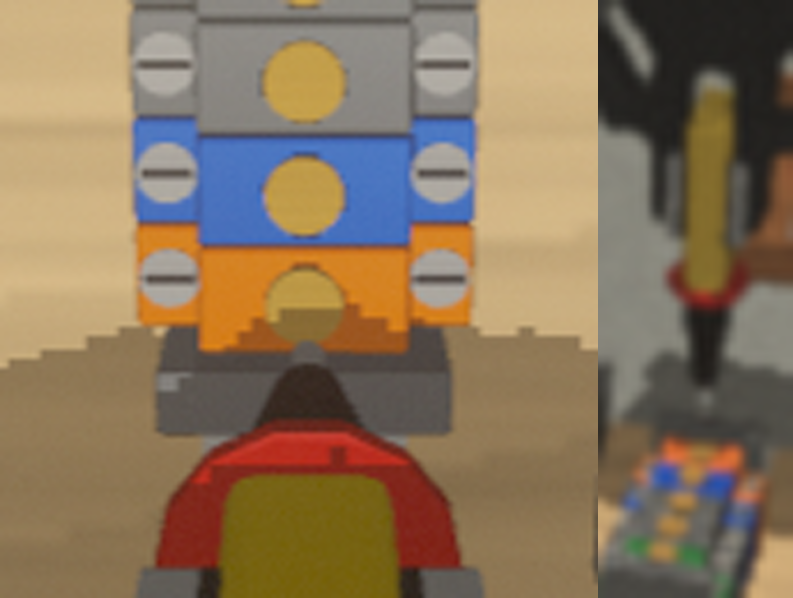

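The tip at crop (306,347) hangs about 1 mm to −y of the stud at (304,305) once parallax is removed, and the side inset shows the tester upright. I correct by +1 mm and descend gently.

Emit:
play_rows --commands '[[[0,0,0,0,1,-5,8],[0,0,0,0,0,-5,8],[0,0,0,0,0,-2,8],[0,0,0,0,0,0,8],[0,0,0,0,0,0,8]]]'

```text
t: 20.35
tcp_pos: [0.5244, -0.0324, 0.2277]
ee_rot: [-3.141, 0.0, 1.571]
force: [0.4, -0.2, -1.6]
gripper_width: 0.177
grip_force: 58.6
```

Emit:
play_rows --commands '[[[0,0,0,0,0,-1,8],[0,0,0,0,0,-1,8],[0,0,0,0,0,-1,8],[0,0,0,0,0,0,8],[0,0,0,0,0,0,8]]]'

```text
t: 20.85
tcp_pos: [0.5245, -0.0324, 0.225]
ee_rot: [3.141, -0.0, 1.571]
force: [-0.1, 0.0, -0.5]
gripper_width: 0.177
grip_force: 58.7
```

Emit:
play_rows --commands '[[[0,0,0,0,0,-1,8],[0,0,0,0,0,-1,8],[0,0,0,0,0,0,8],[0,0,0,0,0,0,8]]]'

```text
t: 21.25
tcp_pos: [0.5245, -0.0324, 0.2229]
ee_rot: [3.141, 0.0, 1.571]
force: [0.8, -0.9, 1.4]
gripper_width: 0.183
grip_force: 58.8
```

Emit:
play_rows --commands '[[[0,0,0,0,0,-1,8],[0,0,0,0,0,-1,8],[0,0,0,0,0,0,8],[0,0,0,0,0,0,8]]]'

```text
t: 21.65
tcp_pos: [0.5245, -0.0324, 0.2209]
ee_rot: [3.141, 0.0, 1.571]
force: [-0.4, 0.2, 1.3]
gripper_width: 0.178
grip_force: 59.0
```

```bash
python3 - <<'E'
from h import *
F=[];Z=[]
for i in range(8):
    im=manip.get_image("wrist");s=manip.state();F.append(s["force"]);Z.append(s["tcp_pos"])
print(np.mean(F,0),np.std(F,0),np.mean(Z,0))
p=im["pixels"];hsv=cv2.cvtColor(p,cv2.COLOR_BGR2HSV)
n,l,st,c=cv2.connectedComponentsWithStats(cv2.inRange(hsv,(16,120,110),(24,255,255)))
for i in range(1,n):
    if st[i,4]>150: print(st[i],c[i],(onz(im,[c[i]],.066,s)*1000).round(1))
E
```

```text
[ 0.30010811 -0.12169033  1.56849129] [0.62494234 0.65511194 0.31688584] [ 0.52443494 -0.0323938   0.22093142]
[496  64  14  14 163] [502.6809816   70.56441718] [[623.5  70.   66. ]]
[493  96  14  15 161] [499.37267081 102.85714286] [[623.5  53.1  66. ]]
[311 134  19  20 302] [320.15231788 143.31788079] [[524.7  30.3  66. ]]
[311 163  19  19 290] [320.03103448 172.06896552] [[524.7  14.2  66. ]]
[311 191  19  19 282] [320.05673759 199.76241135] [[524.6  -1.8  66. ]]
[312 218  17  18 246] [320.07317073 226.27642276] [[524.6 -17.8  66. ]]
[297 240  47  18 508] [318.86220472 245.86023622] [[523.9 -30.   66. ]]
[ 300  277   42   54 1325] [320.08754717 296.99320755] [[524.6 -64.   66. ]]
```

About 2.7 N net, so the tip is roughly 5 mm in. One more millimetre, hold still, then hand in.

Emit:
play_rows --commands '[[[0,0,0,0,0,-1,8],[0,0,0,0,0,0,8],[0,0,0,0,0,0,8],[0,0,0,0,0,0,8],[0,0,0,0,0,0,8]]]'

```text
t: 22.55
tcp_pos: [0.5244, -0.0324, 0.2199]
ee_rot: [3.142, 0.0, 1.571]
force: [0.4, 1.0, 2.3]
gripper_width: 0.179
grip_force: 59.1
```

Emit:
play_rows --commands '[[[0,0,0,0,0,0,8],[0,0,0,0,0,0,8],[0,0,0,0,0,0,8],[0,0,0,0,0,0,8],[0,0,0,0,0,0,8]]]'

```text
t: 23.05
tcp_pos: [0.5244, -0.0324, 0.2199]
ee_rot: [-3.142, 0.0, 1.571]
force: [0.3, -1.2, 1.3]
gripper_width: 0.18
grip_force: 59.1
```

```bash
python3 - <<'E'
from h import *
F=[]
for i in range(8):
    im=manip.get_image("side");s=manip.state();F.append(s["force"][2])
print(np.mean(F),s["tcp_pos"],s["ee_rot"],s["grip_force"])
print(manip.job_done())
E
```

```text
2.0381077236978764 [ 0.52439786 -0.0323738   0.21988442] [ 3.14155350e+00 -8.88621973e-06  1.57083373e+00] 59.053319692611694
the job is handed in; nothing more can be done
None
```

I handed the job in with the cover lying flat in the empty compartment and the tester held upright on the orange stud at about 3 N, its tip about half-way in; job_done gave no verdict, and tip contact rests on force and height readings, not a final picture.

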